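# Add the second slotted weight to the mosaic glue press

## Task

Slide the loose slotted weight sideways onto the stem of the glue press, slot first and from the open front or back between the posts, then turn it roughly a quarter turn, either way, feeling with light pressure until the pin of the weight below drops into one of its holes. Let go with it lying flat on the lower weight; be gentle with the press, and leave the bottle, jar and tub alone.

Things in the scene. Friction and masses are not known exactly. Their poses are not given: they have to be found in the camera images.
- weight: Loose steel slotted disc on the table, 60 mm across, 14 mm thick, about 0.3 kg. Origin: centre of its underside, z up. A slot 13 mm wide runs from a flat end at x = -5.5 mm out through the rim along +x. Two rim flats at y = +-28 mm, 21 mm long, are for gripping from above across y, low on the rim. A 6 mm pin with a bevelled tip stands 5 mm up from its top at x = -19 mm.
- weight_hole (a point): Underside centre of one of the loose weight's two square through holes, 9 mm wide, at y = +19 mm; the twin is at y = -19 mm (both x = 0). Either one takes the lower weight's 6 mm pin, with 1.5 mm of play each way. Axes as the weight's.
- press: Fixed glue press: plywood board 160 (x) by 200 (y) by 18 mm with a mosaic panel on it (top at 30 mm) and two posts 96 mm high at y = +-80 mm, at most 22 mm across. Origin: centre of the board's underside, z up. Its front, -x, is open, and so is its back, +x. In the middle a spindle stands on a rubber cushion: foot plate, first weight, stem, head. The press takes 20 N at most.
- stem (a point): Point on the stem's axis at the underside of its head, 94 mm above the table, axes as the press's. The stem is 10 mm thick; the round head is 24 mm across and 12 mm high (94 to 106 mm). The spindle gives downward like a spring of 2 N per mm, for up to 12 mm, and resists turning with about 0.16 N m; sideways it is rigid.
- lower (a point): Point on the stem's axis, fixed to the press, at the upper face of the first weight (62 mm high), which has the loose one's shape and cannot come off. Its 6 mm pin, 19 mm from the axis, reaches 67 mm. The pin points to the press's -x, its slot to +x, but turned by up to 0.6 rad either way: a turn that the readings do not show. A weight not over the pin sits 5 mm too high or tilts.
- glue: Bystander: white glue bottle with an orange cap, 54 mm across, 150 mm high. Origin: centre of its underside.
- jar: Bystander: green glass jar with a metal lid, 72 mm across, 85 mm high. Origin: centre of its underside.
- tub: Bystander: open beige plastic tub, 90 by 110 mm, 45 mm high. Origin: centre of its underside.
Mind the look-alikes: they are no part of the job. There is more than one size of the weight; the one meant has the size given above.

How it is judged (in metres and radians):
On the way:
1. the weight has been slid onto the stem, under the head, its slot still pointing along the press's front-to-back line (horizontal distance between weight and stem below 0.006 m and z of weight in the frame of press between 0.058 and 0.083 m and angle between the x axis of weight and the x axis of press, either way round below 0.6 rad), for 0.1 s.
At the end, for the whole second after the job is handed in: The weight is on the stem (centre within 6 mm of the stem's axis), lying flat (tilt under 0.05 rad) on the first weight with the pin in one of its holes, its slot a quarter turn (within 0.85 rad) from the press's front-to-back line, at rest and let go (horizontal distance between weight and stem below 0.006 m and z of weight in the frame of press between 0.045 and 0.0645 m and angle between weight's own z axis and vertical below 0.05 rad and angle between the x axis of weight and the y axis of press, either way round below 0.85 rad and linear speed of weight below 0.02 m/s and contact force between weight and press above 1 N); the robot touches nothing.
It fails at once if the press is pushed with more than 20 N (contact force between anything else and press above 20 N).
It fails at once if the bottle is shifted by more than 20 mm (distance of glue from where it was at the start of the episode above 0.02 m).
It fails at once if the jar is shifted by more than 20 mm (distance of jar from where it was at the start of the episode above 0.02 m).
It fails at once if the tub is shifted by more than 20 mm (distance of tub from where it was at the start of the episode above 0.02 m).
It also fails if it takes over 72 s, if anything falls off the work surface, if the arm or the gripper's body presses on something with over 40 N, if the wrist force passes 120 N, or if a joint passes its speed limit or range.

## Robot

A 6-joint arm with a two-finger parallel gripper is mounted at the origin on the work surface. World frame = base frame: x ahead of the robot, y to its left, z up, the work surface at z = 0. Lengths are in mm, angles in rad, forces in N, time in s.
With the tool pointing down it reaches from about 375 to 900 mm from the base axis. Payload 3.1 kg.
Tool frame: the origin (TCP) lies midway between the tips of the shut fingers; the grasp point (between the pads) lies 19 mm behind it; z points along the fingers, y is the line along which they close (so a half turn about z gives the same grasp; the last joint's range is limited). The gripper opens to 85 mm and grips with 20 to 120 N. Pads are 22 mm wide; open, the fingers measure 114 mm over their backs; the gripper's body (76 mm by 85 mm) begins 54 mm behind the grasp point. The pads swing forward as they close: fully open they stand 13 mm farther back than shut.
Start: joints at [0.963, 0.527, 1.433, -0, 1.181, -0.178], TCP at [260.389, 568.15, 231.31] pointing down, gripper open.
Joint ranges: [-3.08, 3.08], [-0.75, 2.2], [0.22, 2.44], [-1.43, 4.57], [0, 2.65], [-2.85, 2.85]. Speed limits (rad/s): [2.79, 2.79, 3.14, 3.14, 3.14, 3.14].

## Interface

Orientations are given as a unit quaternion [w, x, y, z].
In Python, from station import * gives the robot as it stands. The module is installed in compiled form; this text tells all that it offers.
- The arm moves only by the shell command python3 -m pendant 'ROWS' [FORCE]. ROWS is text: rows parted by semicolons, each of 5 numbers parted by spaces: the finger opening in cm, from 0 to 8.54, then the shift along the tool's x, y, z in cm, then the turn about the tool's z in degrees. In form: hand x y z yaw; .... A call has 1 to 12 rows; each row is the pose to reach, as a shift and turn from the pose commanded when the call began, along the tool's axes at that moment; what a row does not reach only later rows make up. A row lasts 1/12 s, in which the tool goes at most 41.7 mm and 7.16 degrees, less where a joint would pass 70% of its speed; a pose out of reach is approached as far as the arm can. A call with a gripper value outside its range is refused whole. The fingers move at their own pace and stop on an object; FORCE is the grip in N (left out, the last holds). Time passes only in rows, so rows that repeat a pose let the fingers close. It gives the time, the measured TCP pose, the force, the opening and the grip force at its end, in the units of the state.
- read_state(): the state, without advancing time (a new reading comes with each control period).
- grab_frame(name): name is "side" or "top"; returns the picture (400x640x3 uint8, blue, green, red); there is no depth.
- get_calibration(name): a dict with "fx", "fy", "cx", "cy" (pixels), "world_to_cam" (4x4, takes a point from world to camera coordinates). Camera axes: x right, y down, z forward; pixel columns grow to the right and rows downward; lengths in mm; the calibration is good to about 2 mm. A picture is of the moment at which its call begins. get_calibration takes no time and is no camera call.
- job_done(): hands the job in; it is judged then, once.
The state is a dict: "time": time; "joint_pos": joint angles; "qvel": joint speeds; "effort": joint torques, N m; "tcp_pos": TCP position; "tcp_rot": TCP orientation; "contact_force": force on the tool from outside, world axes, zero at the start; "torque": the same for the moment, N m; "width": finger opening in mm; "grasp_force": force on a finger pad.
Only numpy, scipy, OpenCV 4.12 (cv2) and the standard library are available. Lean on these libraries where they do the work, as an engineer would, in place of code of your own. Each camera call takes 0.05 s, during which the arm holds its last target. There are 200 camera calls.

## Working session

There is one attempt and no reset: what is moved stays moved. The work goes in short steps, Python scripts to look and compute and a shell command to move; the robot and the scene stay as the last step left them, time stands still between calls to the robot, and variables do not carry over. Pictures are saved under pics/ and viewed, at most 10 in all, crops included, and the job is handed in when it is done.

```bash
mkdir -p pics; python3 - <<'E'
from station import *
import cv2,numpy as np
for n in("top","side"):
    cv2.imwrite(f"pics/{n}0.png",grab_frame(n)); c=get_calibration(n); print(n,{k:(np.round(v,3).tolist()) for k,v in c.items()})
s=read_state(); print(s)
E
```

```text
top {'fx': 489.587, 'fy': 489.587, 'cx': 320.541, 'cy': 209.669, 'world_to_cam': [[-0.015, -1.0, 0.0, 38.264], [-0.997, 0.015, -0.082, 628.985], [0.082, -0.002, -0.997, 1102.892], [0.0, 0.0, 0.0, 1.0]]}
side {'fx': 481.251, 'fy': 481.251, 'cx': 326.043, 'cy': 204.33, 'world_to_cam': [[-0.892, -0.452, -0.018, 554.199], [-0.31, 0.639, -0.704, 250.453], [0.33, -0.622, -0.71, 782.764], [0.0, 0.0, 0.0, 1.0]]}
{'time': 0.1, 'joint_pos': array([ 9.62518706e-01,  5.28382496e-01,  1.43379310e+00, -7.27415634e-06,
        1.18141685e+00, -1.78483365e-01]), 'qvel': array([-0.00118476, -0.00278673, -0.00195941,  0.00049734,  0.00013043,
        0.00061277]), 'effort': array([ 1.25333436e-04, -4.43303704e+01, -1.78585964e+01, -2.05570227e-04,
        3.84210551e-03,  1.71776031e-05]), 'tcp_pos': array([260.01055388, 567.62378308, 230.41975117]), 'tcp_rot': array([-3.80167345e-04,  2.13245465e-01,  9.76998143e-01, -9.24813823e-04]), 'contact_force': array([-0.22335735,  0.22568048,  0.13941795]), 'torque': array([0.01225841, 0.0459888 , 0.01760409]), 'grasp_force': 0.0, 'width': 85.29698881219883}
```

View pics/top0.png

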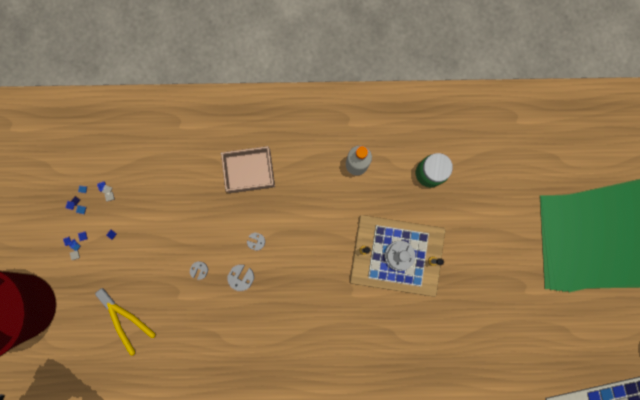

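View pics/side0.png

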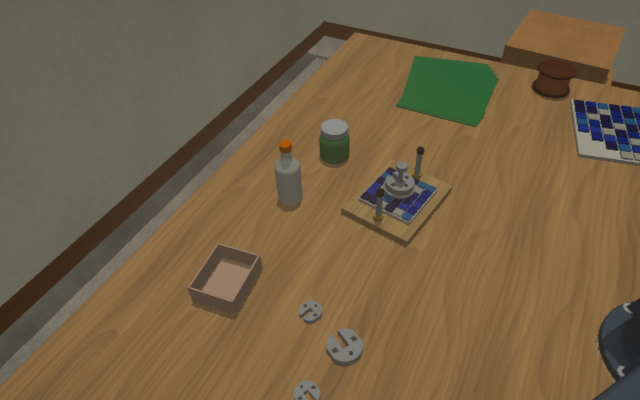

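Three slotted discs in the top view: (240,277) about 27 px wide (≈60 mm), and (256,241) and (199,270) about 18 px wide (≈40 mm). Only the first has the given size. The press is at (400,256), with its posts at about (365,250) and (440,262). Next I'll confirm with an enlarged crop.

```bash
cat > h.py <<'E'
from station import *
import cv2,numpy as np
def px(n,p):
    c=get_calibration(n); q=np.array(c["world_to_cam"])@np.append(p,1)
    return np.array([c["fx"]*q[0]/q[2]+c["cx"],c["fy"]*q[1]/q[2]+c["cy"]])
def ray(n,u,v,z):
    c=get_calibration(n); M=np.array(c["world_to_cam"]); d=M[:3,:3].T@[(u-c["cx"])/c["fx"],(v-c["cy"])/c["fy"],1]
    o=-M[:3,:3].T@M[:3,3]; return o+d*(z-o[2])/d[2]
def crop(im,u,v,w,h,s):
    u,v=int(u),int(v); return cv2.resize(im[v-h//2:v+h//2,u-w//2:u+w//2],None,fx=s,fy=s,interpolation=cv2.INTER_CUBIC)
E
python3 - <<'E'
from h import *
t=cv2.imread("pics/top0.png");s=cv2.imread("pics/side0.png")
a=np.hstack([crop(t,240,277,40,30,10),crop(s,345,346,50,38,8)[:300]])
b=np.hstack([crop(t,400,256,100,76,4)[:300],crop(s,400,195,100,76,4)[:300]])
cv2.imwrite("pics/c1.png",np.vstack([a,b]))
print(ray("top",240,277,14),ray("top",400,256,106),ray("side",345,346,14))
E
```

```text
[477.74566507 216.41208826  14.        ] [ 521.59584854 -138.53690994  106.        ] [474.92594771 219.39324267  14.        ]
```

View pics/c1.png

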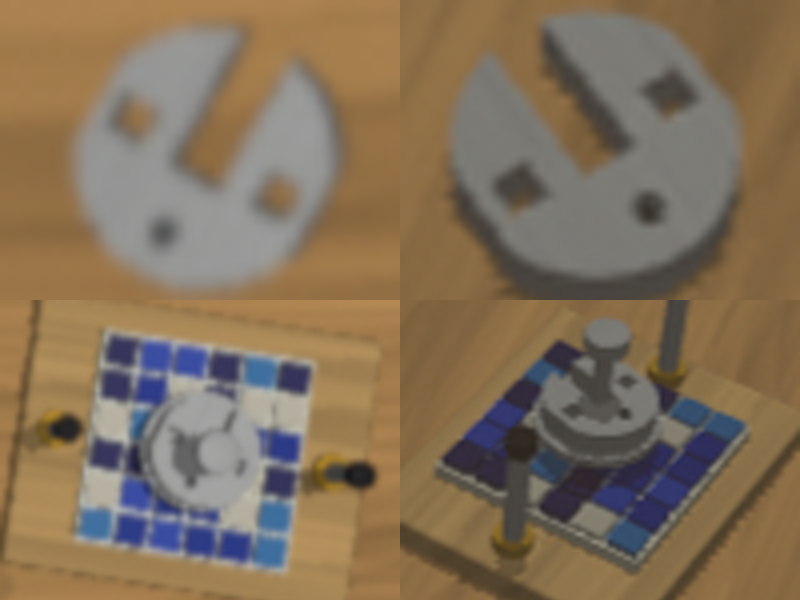

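```bash
python3 - <<'E'
from h import *
def T(u,v,z): return ray("top",220+(u+.5)/10-.5,262+(v+.5)/10-.5,z)[:2]
def S(u,v,z): return ray("side",320+(u-400+.5)/8-.5,327+(v+.5)/8-.5,z)[:2]
def TP(u,v,z): return ray("top",350+(u+.5)/4-.5,218+(v-300+.5)/4-.5,z)[:2]
def SP(u,v,z): return ray("side",350+(u-400+.5)/4-.5,157+(v-300+.5)/4-.5,z)[:2]
for F,pts in ((T,[(133,117),(275,195),(163,232)]),(S,[(520,187),(669,95),(650,205)])):
    h1,h2,p=F(*pts[0],14),F(*pts[1],14),F(*pts[2],19)
    m=(h1+h2)/2;d=m-p;e=h1-h2
    print("weight",m,"yaw by pin",np.degrees(np.arctan2(d[1],d[0])),np.linalg.norm(d),"by holes",np.degrees(np.arctan2(e[1],e[0])),np.linalg.norm(e))
c=[TP(107,330,30),TP(312,363,30),TP(285,570,30),TP(77,540,30)]
cs=[SP(553,340,30),SP(747,430,30),SP(637,565,30),SP(437,465,30)]
for c in(c,cs):
    print("panel",np.mean(c,0),[np.round(c[i]-c[i-1],1) for i in range(4)])
print("heads",TP(218,452,106),SP(607,333,106))
print("post",TP(68,428,96),TP(360,475,96),SP(519,440,96))
print("lower",SP(575,410,62),SP(628,380,62),"pin",SP(623,413,67))
E
```

```text
weight [477.41051742 216.53830625] yaw by pin -26.99915587635985 18.927559332043927 by holes 60.698564591151495 37.45086074708762
weight [477.90537591 217.12270837] yaw by pin -31.255218072402904 20.115054034830465 by holes 60.09826523038756 37.410811514946644
panel [ 522.31539313 -147.32977702] [array([119., -20.]), array([ -20.7, -116.8]), array([-117. ,   19.2]), array([ 18.7, 117.5])]
panel [ 522.1684674  -142.32444054] [array([ -17.5, -120.1]), array([-120.4,   23.5]), array([ 19. , 118.2]), array([119. , -21.6])]
heads [ 522.25355316 -147.32249022] [ 523.06267354 -145.9467742 ]
post [536.1709084 -68.899466 ] [ 508.67015072 -224.73164844] [536.50191747 -64.31701894]
lower [ 530.82395404 -131.51539909] [ 514.27624929 -165.24990227] pin [ 506.33750993 -134.85676929]
```

Top view: the 60 mm disc has holes at (233,274) and (247,282) and its pin at (236,285). Both cameras agree on centre (477.6, 216.8) and slot yaw −29°. The hole spacing is 37.4 mm against 38 mm, so the size is right. Press: stem ≈ (522, −147), yaw −9.7°, front towards the robot, lower pin at ~147° in the world.

Plan: keep the yaw at about −29°, slide on along the slot, then turn −94° (tool yaw positive).

```bash
python3 -m pendant '6.8 -34.4 -22.9 0 4.7;6.8 -34.4 -22.9 0 4.7;6.8 -34.4 -22.9 0 4.7;6.8 -34.4 -22.9 0 4.7;6.8 -34.4 -22.9 0 4.7;6.8 -34.4 -22.9 0 4.7;6.8 -34.4 -22.9 0 4.7;6.8 -34.4 -22.9 0 4.7;6.8 -34.4 -22.9 0 4.7;6.8 -34.4 -22.9 6 4.7;6.8 -34.4 -22.9 10 4.7;6.8 -34.4 -22.9 14 4.7' 40
cat >> h.py <<'E'
from scipy.spatial.transform import Rotation as R
def rot():
    q=read_state()["tcp_rot"]; return R.from_quat(np.r_[q[1:],q[0]]).as_matrix()
def goto(x,y,z,yawy):
    "shift in tool cm and yaw deg to bring TCP to x,y,z and tool y to world angle yawy"
    M=rot(); s=read_state(); a=np.degrees(np.arctan2(M[1,1],M[0,1]))
    print("t",round(s["time"],2),"tcp",s["tcp_pos"].round(1),"yaw_y",a.round(1),"tilt",M[2].round(3),"F",s["contact_force"].round(1),"T",s["torque"].round(2),"w",round(s["width"],1),"g",round(s["grasp_force"],1),"q6",s["joint_pos"][5].round(2))
    print("shift cm",(M.T@(np.array([x,y,z])-s["tcp_pos"])/10).round(2),"yaw",-((yawy-a+180)%360-180))
E
python3 -c "
from h import *
goto(477.6,216.8,15,60.6)"
```

```text
time: 1.1
tcp_pos: [479.2, 216.6, 114.0]
tcp_rot: [0.002, 0.255, 0.967, 0.001]
contact_force: [-0.6, -0.3, -1.0]
width: 68.1
grasp_force: 0.0
t 1.1 tcp [479.2 216.6 114. ] yaw_y 60.5 tilt [-0.004  0.003 -1.   ] F [-0.6 -0.3 -1. ] T [-0.01  0.01  0.04] w 68.1 g 0.0 q6 -0.84
shift cm [ 0.19 -0.09  9.9 ] yaw -0.12190692152145743
```

```bash
python3 -m pendant '6.8 0 0 3 0;6.8 0 0 6 0;6.8 0 0 6.6 0;6.8 0 0 6.6 0;6.8 0 0 6.6 0'
python3 -c "
from h import *
goto(477.6,216.8,15,60.6)
cv2.imwrite('pics/c2.png',np.hstack([crop(grab_frame('top'),240,277,80,100,5),crop(grab_frame('side'),345,340,80,100,5)]))"
```

```text
time: 1.52
tcp_pos: [476.9, 218.6, 48.7]
tcp_rot: [0.0, 0.253, 0.967, 0.0]
contact_force: [0.6, 0.2, -0.1]
width: 67.3
grasp_force: 0.0
t 1.52 tcp [476.9 218.6  48.7] yaw_y 60.7 tilt [-0.  0. -1.] F [ 0.6  0.2 -0.1] T [ 0.04 -0.    0.02] w 67.3 g 0.0 q6 -0.84
shift cm [-0.15 -0.13  3.37] yaw 0.0849085637264011
```

View pics/c2.png

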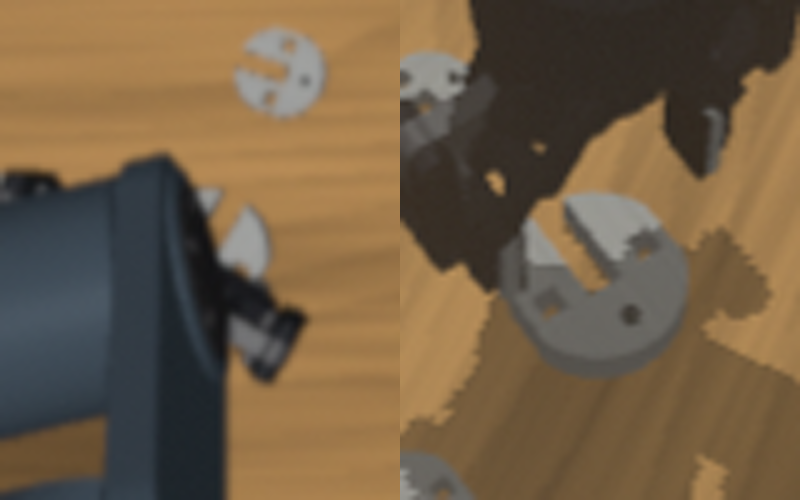

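```bash
python3 -m pendant '6.8 -.15 -.13 2 0;6.8 -.15 -.13 3.6 0;6.8 -.15 -.13 3.6 0;6.8 -.15 -.13 3.6 0'
python3 -c "
from h import *
goto(477.6,216.8,5,60.6)"
python3 -m pendant '6.8 0 0 .4 0;6.8 0 0 .8 0;6.8 0 0 .8 0'
python3 -c "
from h import *
goto(477.6,216.8,0,60.6)
cv2.imwrite('pics/c3.png',crop(grab_frame('side'),345,335,100,90,6))"
```

```text
time: 1.95
tcp_pos: [477.8, 216.9, 13.4]
tcp_rot: [0.001, 0.253, 0.967, 0.0]
contact_force: [0.3, 0.3, 1.5]
width: 67.6
grasp_force: 0.0
t 1.95 tcp [477.8 216.9  13.4] yaw_y 60.7 tilt [-0.001  0.001 -1.   ] F [0.3 0.3 1.5] T [ 0.02 -0.03 -0.01] w 67.6 g 0.0 q6 -0.85
shift cm [ 0.01 -0.01  0.84] yaw 0.09346141986836187
time: 2.2
tcp_pos: [477.5, 216.7, 4.6]
tcp_rot: [0.0, 0.253, 0.967, 0.0]
contact_force: [-0.3, -0.5, -0.6]
width: 67.8
grasp_force: 0.0
t 2.2 tcp [477.5 216.7   4.6] yaw_y 60.7 tilt [-0.001  0.001 -1.   ] F [-0.3 -0.5 -0.6] T [-0.03  0.04  0.01] w 67.8 g 0.0 q6 -0.85
shift cm [-0.    0.01  0.46] yaw 0.08068969943886373
```

View pics/c3.png

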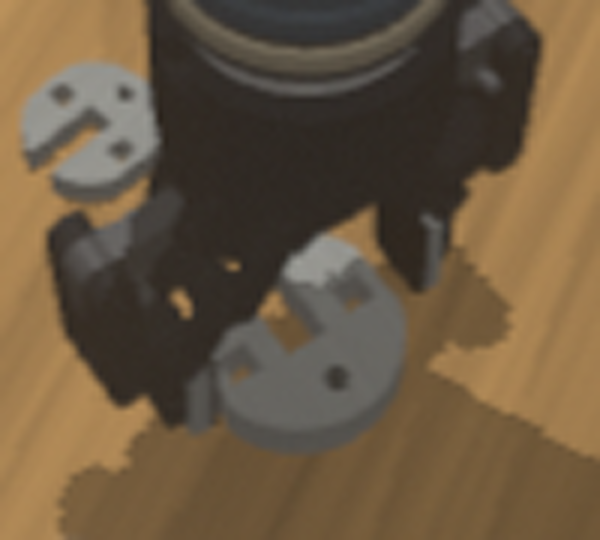

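The fingers straddle the disc (right pad at ~(430,250), left at ~(200,400) in the crop), tips still ~10 mm up. Now I'll feel down to the table.

```bash
python3 -m pendant '6.8 0 0 .4 0;6.8 0 0 .6 0;6.8 0 0 .6 0' | grep -E "pos|force"; python3 -m pendant '6.8 0 0 .2 0;6.8 0 0 .2 0'| grep -E "pos|force"
```

```text
tcp_pos: [477.0, 216.5, -2.2]
contact_force: [0.1, -0.2, -0.3]
grasp_force: 0.0
tcp_pos: [477.1, 216.5, -4.1]
contact_force: [-0.1, 0.5, -0.2]
grasp_force: 0.0
```

```bash
python3 -m pendant '6.8 0 0 .15 0;6.8 0 0 .15 0'| grep -E "pos|force"
```

```text
tcp_pos: [477.1, 216.5, -5.5]
contact_force: [0.8, 0.2, 0.6]
grasp_force: 0.0
```

```bash
python3 -m pendant '6.8 0.05 0 -.25 0;6.8 .05 0 -.25 0;5 .05 0 -.25 0;5 .05 0 -.25 0;5 .05 0 -.25 0;5 .05 0 -.25 0;5 .05 0 -.25 0;5 .05 0 -.25 0' 50;  python3 -c "
from h import *
goto(477.6,216.8,-3,60.6)"
```

```text
time: 3.5
tcp_pos: [476.9, 216.8, -2.2]
tcp_rot: [0.0, 0.253, 0.967, 0.0]
contact_force: [-0.7, -0.5, 5.7]
width: 54.8
grasp_force: 54.0
t 3.5 tcp [476.9 216.8  -2.2] yaw_y 60.7 tilt [-0.  0. -1.] F [-0.7 -0.5  5.7] T [-0.06  0.14 -0.01] w 54.8 g 54.0 q6 -0.85
shift cm [-0.06  0.03  0.08] yaw 0.08383195176446634
```

Grip is good, but 5.7 N upward suggests the tips touch the table. I'll regrasp 2 mm higher, so that the tips stay clear of the lower weight's rim later.

```bash
python3 -m pendant '6.2 .05 0 0 0;6.2 .05 0 0 0;6.2 0.05 0 -.2 0;6.2 0.05 0 -.2 0;5 .05 0 -.2 0;5 .05 0 -.2 0;5 .05 0 -.2 0;5 .05 0 -.2 0;5 .05 0 -.2 0' 60;  python3 -m pendant '5 0 0 -2 0;5 0 0 -5 0;5 0 0 -9 0;5 0 0 -10 0;5 0 0 -10 0;5 0 0 -10 0'; python3 -c "
from h import *
goto(477.6,216.8,100,60.6)
cv2.imwrite('pics/c4.png',crop(grab_frame('side'),345,310,100,90,6))"
```

```text
time: 4.25
tcp_pos: [476.5, 217.1, -0.3]
tcp_rot: [0.0, 0.253, 0.967, 0.0]
contact_force: [0.5, -0.0, 5.9]
width: 54.1
grasp_force: 63.7
time: 4.75
tcp_pos: [476.0, 217.0, 98.9]
tcp_rot: [-0.0, 0.253, 0.967, -0.0]
contact_force: [0.2, 0.4, -3.8]
width: 54.1
grasp_force: 66.0
t 4.75 tcp [476.  217.   98.9] yaw_y 60.7 tilt [ 0. -0. -1.] F [ 0.2  0.4 -3.8] T [-0.01  0.    0.03] w 54.1 g 66.0 q6 -0.85
shift cm [-0.15  0.07 -0.11] yaw 0.07504773423301003
```

View pics/c4.png

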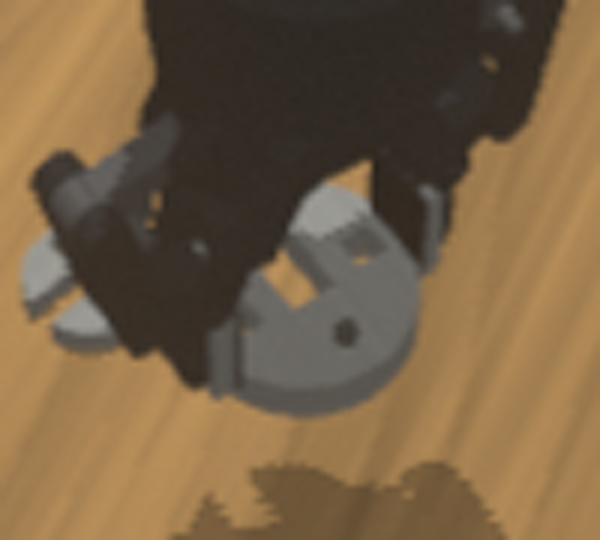

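The weight hangs flat in the grip, its pin at (345,333) in the crop. I'll measure the in-grip offset from that and work out the move to the pre-insert point, 75 mm in front of the stem.

```bash
python3 -c "
from h import *
p=ray('side',295+345.5/6-.5,265+333.5/6-.5,118.2)[:2]
a=np.radians(-29.3);d=np.array([np.cos(a),np.sin(a)]);n=np.array([-d[1],d[0]])
off=p+19*d-read_state()['tcp_pos'][:2]; print('offset along,lat',off@d,off@n)
c=np.array([522.6,-146.6])-75*d-1.1*d; print(c); goto(*c,100,60.7)"
```

```text
offset along,lat 0.3138254666404052 2.980314167415016
[ 456.23552837 -109.35799542]
t 4.8 tcp [475.1 216.8  98. ] yaw_y 60.7 tilt [ 0.002 -0.002 -1.   ] F [ 0.4 -0.3 -3.7] T [-0.03  0.03  0.  ] w 54.2 g 66.0 q6 -0.85
shift cm [-14.33 -29.36  -0.18] yaw -0.02660877019172858
```

```bash
python3 -m pendant '5 -1.5 -3 0 0;5 -3 -6 0 0;5 -4.5 -9.2 0 0;5 -6 -12.3 0 0;5 -7.5 -15.4 0 0;5 -9 -18.4 0 0;5 -10.5 -21.5 0 0;5 -12 -24.6 0 0;5 -13.5 -27.5 0 0;5 -14.3 -29.4 0 0;5 -14.3 -29.4 0 0;5 -14.3 -29.4 0 0' >/dev/null; python3 -m pendant '5 0 0 1 0;5 0 0 2.6 0;5 0 0 2.6 0;5 0 0 2.6 0' >/dev/null; python3 -c "
from h import *
goto(456.2,-109.4,71,60.7)
t=grab_frame('top');s=grab_frame('side')
cv2.imwrite('pics/c5.png',np.hstack([crop(t,395,256,80,100,5),crop(s,400,195,80,100,5)]))"
```

```text
t 6.13 tcp [ 455.5 -107.4   71.9] yaw_y 60.8 tilt [ 0.005 -0.    -1.   ] F [ 0.3 -0.  -2.1] T [0.   0.02 0.03] w 54.3 g 65.9 q6 -1.53
shift cm [-0.16 -0.14  0.09] yaw 0.06092275715826645
```

View pics/c5.png

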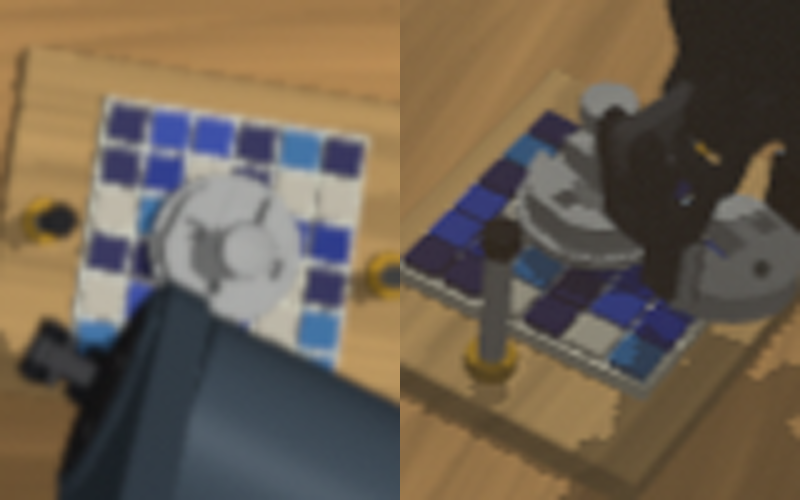

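```bash
python3 -c "
from h import *
S=lambda u,v,z: ray('side',360+(u-400+.5)/5-.5,145+(v+.5)/5-.5,z)[:2]
a=np.radians(-29.3);d=np.array([np.cos(a),np.sin(a)]);n=np.array([-d[1],d[0]])
w=S(761,268,91)+19*d; st=S(609,102,106); t=read_state()['tcp_pos'][:2]
print(w,st,'stem rel weight',(st-w)@d,(st-w)@n,'weight rel tcp',(w-t)@d,(w-t)@n)
goto(456.2,-109.4,71,60.7)"
```

```text
[ 457.50322251 -105.43761984] [ 522.88070841 -145.60535236] stem rel weight 76.67107997968796 -3.034450938227478 weight rel tcp -0.7851979065646809 2.8673102819212954
t 6.23 tcp [ 456.8 -108.3   73.1] yaw_y 60.7 tilt [ 0.001  0.    -1.   ] F [-1.  -0.9 -3.2] T [-0.   -0.    0.02] w 54.4 g 65.9 q6 -1.53
shift cm [-0.   -0.12  0.21] yaw 0.04644581603375286
```

```bash
python3 -m pendant '5 -2 -.15 .1 0;5 -3.8 -.15 .1 0;5 -3.8 -.15 .1 0;5 -3.8 -.15 .1 0;5 -3.8 -.15 .1 0' >/dev/null; python3 -c "
from h import *
goto(522.6,-146.6,71,60.7)
t=grab_frame('top');s=grab_frame('side')
cv2.imwrite('pics/c6.png',np.hstack([crop(t,395,246,60,80,6),crop(s,400,185,72,80,6)]))"
```

```text
t 6.65 tcp [ 488.5 -128.4   72.4] yaw_y 60.7 tilt [ 0.002 -0.    -1.   ] F [ 0.3  0.4 -3.5] T [ 0.05 -0.02  0.02] w 54.0 g 66.0 q6 -1.54
shift cm [-3.86  0.08  0.14] yaw -0.0028711155726455218
```

View pics/c6.png

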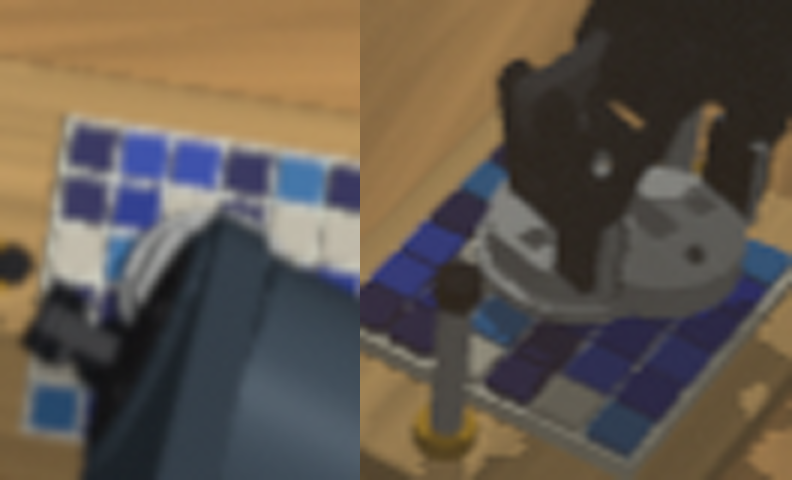

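```bash
python3 -c "
from h import *
S=lambda u,v,z: ray('side',364+(u-360+.5)/6-.5,145+(v+.5)/6-.5,z)[:2]
a=np.radians(-29.3);d=np.array([np.cos(a),np.sin(a)]);n=np.array([-d[1],d[0]])
st=np.array([522.7,-146.2])
for z in (89,91):
  w=S(696,254,z)+19*d; print(w,'stem rel weight',(st-w)@d,(st-w)@n)
goto(522.6,-146.6,71,60.7)"
```

```text
[ 489.43231543 -127.49915714] stem rel weight 38.16358981071251 -0.02780939002474463
[ 488.94406019 -125.36597214] stem rel weight 39.633325509049264 -1.6491509341727832
t 6.75 tcp [ 488.2 -128.3   72.3] yaw_y 60.7 tilt [ 0.002 -0.    -1.   ] F [-0.3  1.  -2.6] T [0.06 0.   0.01] w 54.3 g 66.0 q6 -1.54
shift cm [-3.9   0.09  0.12] yaw -0.003873757923940957
```

```bash
python3 -m pendant '5 -.6 0 0 0;5 -1 0 0 0;5 -1 0 0 0' | grep -E "pos|force"; python3 -m pendant '5 -.3 0 0 0;5 -.5 0 0 0;5 -.5 0 0 0'| grep -E "pos|force"
```

```text
tcp_pos: [499.7, -135.0, 72.5]
contact_force: [0.6, 0.3, -3.1]
grasp_force: 66.0
tcp_pos: [503.2, -137.0, 72.2]
contact_force: [0.8, 0.2, -2.9]
grasp_force: 66.0
```

No contact force with the mouth past the stem, so it's entering cleanly. Continuing.

```bash
python3 -m pendant '5 -.3 0 0 0;5 -.6 0 0 0;5 -.9 0 0 0;5 -.9 0 0 0' | grep -E "pos|force"; python3 -m pendant '5 -.3 0 0 0;5 -.6 0 0 0;5 -.8 0 0 0;5 -.8 0 0 0'| grep -E "pos|force"
```

```text
tcp_pos: [511.4, -141.6, 72.3]
contact_force: [0.1, 0.9, -4.4]
grasp_force: 66.0
tcp_pos: [518.1, -145.3, 72.3]
contact_force: [0.6, 0.5, -3.1]
grasp_force: 66.0
```

```bash
python3 -m pendant '5 -.15 0 0 0;5 -.3 0 0 0;5 -.3 0 0 0' | grep -E "pos|force"
```

```text
tcp_pos: [520.3, -146.5, 72.3]
contact_force: [-0.0, 0.4, -4.3]
grasp_force: 66.0
```

```bash
for i in 1; do python3 -m pendant '5 -.1 0 0 0;5 -.1 0 0 0' | grep -E "pos|force"; done
```

```text
tcp_pos: [521.0, -146.9, 72.2]
contact_force: [-0.2, -0.5, -2.6]
grasp_force: 66.0
```

```bash
python3 -m pendant '5 -.1 0 0 0;5 -.1 0 0 0' | grep -E "pos|force"
```

```text
tcp_pos: [521.9, -147.4, 72.2]
contact_force: [-0.1, 0.1, -4.0]
grasp_force: 66.0
```

```bash
python3 -m pendant '5 -.1 0 0 0;5 -.1 0 0 0' | grep -E "pos|force"
```

```text
tcp_pos: [522.2, -147.6, 72.1]
contact_force: [-0.8, 0.7, -3.1]
grasp_force: 66.0
```

```bash
python3 -m pendant '5 -.1 0 0 0;5 -.1 0 0 0' | grep -E "pos|force"
```

```text
tcp_pos: [522.3, -147.7, 71.9]
contact_force: [-2.0, 1.7, -2.2]
grasp_force: 66.0
```

Slot end touches the stem at TCP ≈ (522.2, −147.6). I'll back off 2 mm, then probe sideways to centre the slot on the stem.

```bash
f(){ grep -E "time|pos|contact" | tr '\n' ' ';echo; }; python3 -m pendant '5 .2 0 0 0;5 .2 0 0 0' |f; python3 -m pendant '5 0 .15 0 0;5 0 .3 0 0;5 0 .3 0 0;5 0 .3 0 0' | f;python3 -m pendant '5 0 -.3 0 0;5 0 -.6 0 0;5 0 -.6 0 0;5 0 -.6 0 0;5 0 -.6 0 0' | f
```

```text
time: 9.0 tcp_pos: [521.9, -147.4, 72.3] contact_force: [0.9, 0.2, -4.0] 
time: 9.33 tcp_pos: [523.0, -146.2, 72.3] contact_force: [-3.3, -5.7, -3.2] 
time: 9.75 tcp_pos: [521.2, -149.3, 72.4] contact_force: [3.3, 4.5, -3.6]
```

```bash
f(){ grep -E "time|pos|contact|grasp" | tr '\n' ' ';echo; }; python3 -m pendant '5 0 .28 0 0;5 0 .28 0 0;5 0 .28 0 7;5 0 .28 0 14;5 0 .28 0 21;5 0 .28 0 28;5 0 .28 0 35;5 0 .28 0 42;5 0 .28 0 49;5 0 .28 0 56;5 0 .28 0 63;5 0 .28 0 63' |f
python3 -c "
from h import *
goto(521.8,-147.5,66.7,60.7-94)"
```

```text
time: 10.75 tcp_pos: [521.8, -147.2, 72.2] contact_force: [1.9, 3.1, -3.0] grasp_force: 66.0 
t 10.75 tcp [ 521.8 -147.2   72.2] yaw_y -2.5 tilt [ 0.  0. -1.] F [ 1.9  3.1 -3. ] T [ 0.45 -0.31  0.  ] w 54.2 g 66.0 q6 -0.44
shift cm [-0.03  0.    0.55] yaw 30.845811786984143
```

```bash
f(){ grep -E "time|pos|contact|grasp" | tr '\n' ' ';echo; }; python3 -m pendant '5 .15 .1 0 0;5 .15 .1 0 0;5 .15 .1 .2 5;5 .15 .1 .4 10;5 .15 .1 .4 12;5 .15 .1 .4 12' |f;  python3 -m pendant '5 0 0 .1 0;5 0 0 .2 0;5 0 0 .2 0' |f;
```

```text
time: 11.25 tcp_pos: [522.4, -146.3, 68.1] contact_force: [0.0, 0.6, -3.5] grasp_force: 66.0 
time: 11.5 tcp_pos: [522.7, -146.3, 66.2] contact_force: [0.8, -0.5, -2.9] grasp_force: 66.1
```

```bash
f(){ grep -E "time|pos|contact|grasp" | tr '\n' ' ';echo; };  python3 -m pendant '5 0 0 .1 0;5 0 0 .2 0;5 0 0 .2 0' |f;
```

```text
time: 11.75 tcp_pos: [522.7, -146.2, 64.4] contact_force: [-1.0, -0.5, 0.7] grasp_force: 66.4
```

Contact on the pin: the force went from −3.3 to +0.7 N. Now turning in small steps, watching for the force to drop back.

```bash
f(){ grep -E "pos|contact" | tr '\n' ' ';echo; };  python3 -m pendant '5 0 0 .05 3;5 0 0 .05 5;5 0 0 .05 5' |f; python3 -m pendant '5 0 0 0 3;5 0 0 0 5;5 0 0 0 5' |f;python3 -m pendant '5 0 0 0 3;5 0 0 0 5;5 0 0 0 5' |f
```

```text
tcp_pos: [522.9, -145.8, 63.7] contact_force: [0.0, 2.3, -3.5] 
tcp_pos: [522.8, -146.0, 63.6] contact_force: [0.8, 0.0, -3.7] 
tcp_pos: [522.8, -146.1, 63.6] contact_force: [0.3, -0.8, -3.5]
```

```bash
f(){ grep -E "pos|contact" | tr '\n' ' ';echo; };  python3 -m pendant '5 0 0 .1 -3;5 0 0 .15 -3;5 0 0 .15 -3' |f; python3 -c "
from h import *
goto(522,-146.6,62,60.7-94)"
```

```text
tcp_pos: [522.8, -146.1, 62.1] contact_force: [0.6, -0.4, -4.2] 
t 12.75 tcp [ 522.8 -146.1   62.1] yaw_y -26.3 tilt [-0.  0. -1.] F [ 0.6 -0.4 -4.2] T [-0.02 -0.1  -0.04] w 54.1 g 66.0 q6 -0.02
shift cm [-0.08 -0.05  0.01] yaw 6.987566497785963
```

Underside is at ~62.4 mm with no push, well below the pin top (67), so the pin is in the hole. Next: lower to the flat face.

```bash
f(){ grep -E "pos|contact" | tr '\n' ' ';echo; };  python3 -m pendant '5 0 0 .1 0;5 0 0 .1 0;5 0 0 .1 0' |f;
```

```text
tcp_pos: [522.8, -146.1, 61.2] contact_force: [-0.1, -1.4, -3.2]
```

```bash
f(){ grep -E "pos|contact" | tr '\n' ' ';echo; };  python3 -m pendant '5 0 0 .1 0;5 0 0 .15 0;5 0 0 .15 0' |f;
```

```text
tcp_pos: [522.8, -146.1, 59.9] contact_force: [-0.1, 0.0, 0.5]
```

```bash
f(){ grep -E "time|pos|contact|width" | tr '\n' ' ';echo; };  python3 -m pendant '5.8 0 0 0 0;6.6 0 0 0 0;7 0 0 0 0;7 0 0 0 0;7 0 0 0 0' 20|f; python3 -m pendant '7 0 0 -1 0;7 0 0 -3 0;7 0 0 -6 0;7 0 0 -10 0;7 0 0 -14 0;7 8 0 -14 0;7 12 0 -14 0;7 16 0 -14 0;7 20 0 -14 0;7 24 0 -14 0;7 24 0 -14 0;7 24 0 -14 0'|f; python3 -c "
from h import *
t=grab_frame('top');s=grab_frame('side')
cv2.imwrite('pics/c7.png',np.hstack([crop(t,400,256,80,100,5),crop(s,400,190,80,100,5)]))"
```

```text
time: 13.67 tcp_pos: [522.7, -146.1, 59.8] contact_force: [-0.3, 1.3, 0.6] width: 70.0 
time: 14.67 tcp_pos: [631.4, 74.9, 200.7] contact_force: [0.1, 0.0, -0.7] width: 70.2
```

View pics/c7.png

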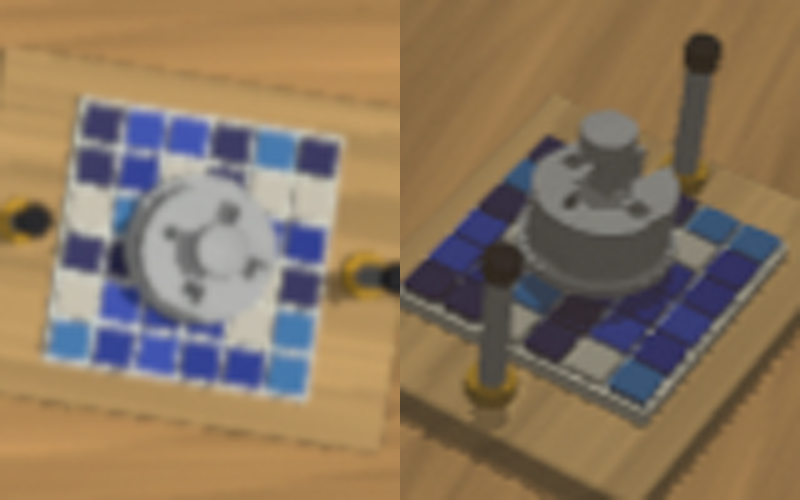

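Top crop: the disc surrounds the stem, with holes at (229,212) and (193,290) and its pin at (170,232). It lies flat on the lower weight in the side view, with no gap. One quick numeric check, then I'll hand in.

```bash
python3 -c "
from h import *
T=lambda u,v,z: ray('top',360+(u+.5)/5-.5,206+(v+.5)/5-.5,z)[:2]
a,b,p=T(229,212,74),T(193,290,74),T(170,232,79);m=(a+b)/2
print(m,np.linalg.norm(a-b),np.degrees(np.arctan2(*(m-p)[::-1])),T(222,252,104), read_state()['contact_force'])
if np.hypot(*(m-[522.3,-146.8]))<5: print(job_done())"
```

```text
[ 521.50586238 -147.68147408] 37.6794315475844 -114.89452203255046 [ 521.43405857 -147.37373438] [-0.41336836 -0.17818659 -0.48262703]
the job is handed in; nothing more can be done
None
```

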